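# Shut the imager door and hold the live-view button half pressed

### The job

Push the orange door of the cell imager shut until it seats on its catch and stays shut by itself, and only then press the yellow button on the grey control pod straight down with the fingertips to half of its travel, about 8 mm of its 16 mm. The button springs back, so finish while still holding it half pressed, touching the imager no more, and never push it to the bottom of its travel, where it trips. Leave the tip box, bottle, tube rack, plates, timer and kit box standing where they are.

Things in the scene. Friction and masses are not known exactly. Their poses are not given: they have to be found in the camera images.
- imager: Bench imager, fixed: white box with a grey roof, 220 deep (x) x 280 wide (y) x 240 high; origin at the centre of its underside, its own -x is the front, which faces roughly towards the robot and carries the orange door. It stands somewhere else, and a little turned, every time.
- door (a joint): Opening angle of the upright orange door, rad: 0 shut, 1.7 wide open; starts 0.5 to 0.95 open. Its free end swings out towards the robot; seen from above it turns anticlockwise as it shuts. It turns almost freely until its last 0.07 rad, where a spring ball catch resists with some 5 N at the free end; once under about 0.027 rad the catch snaps it to 0 and keeps it there.
- door_hinge (a point): Point on the door's vertical hinge axis (mid-thickness of the door) at its left (+y) end as seen from the robot, level with the door's upper edge, 220 above the table. The door is 240 wide from here to its free end, 200 high, 15 thick, its lower edge 20 above the table. Shut, it runs along the imager's -y.
- door_push (a point): Point on the door's outer face (which looks to the robot when shut) at its upper edge, 190 from the hinge axis, 220 above the table; turns with the door, its own -x is that face's outward normal. The face is plain down to 120 above the table; lower, a black bar handle stands 35 off it (200 from the hinge, 50 to 120 above the table).
- pod: Control pod, fixed: grey box 100 (x) x 90 (y) x 50 high with a yellow round button on top; origin at the centre of its underside. It stands either left or right of the imager's front; the blue tip box stands in the other place.
- button (a joint): How far the yellow button is pressed, in m: 0 released, 0.016 at the bottom. It moves straight down; the spring starts to give at 3 N, takes 7.5 N at half travel (0.008) and 12 N at the bottom, and it springs back when let go.
- button_top (a point): Centre of the yellow button's flat top, 40 in diameter; 74 above the table when released, and it goes down with the button. A black collar 56 in diameter round it stands 54 above the table.
- tipbox: Bystander, loose: blue pipette tip box with a white deck, 85 x 120 x 61 high; origin at the centre of its underside.
- bottle: Bystander, loose: clear bottle with a white cap, 68 in diameter, 160 high; origin at the centre of its underside.
- tuberack: Bystander, loose: white rack with six orange-capped tubes, 80 x 150 x 104 high; origin at the centre of its underside.
- plates: Bystander, loose: stack of three white and clear microplates, 86 x 127 x 43 high; origin at the centre of its underside.
- timer: Bystander, loose: flat white timer, 60 x 70 x 14 high, lying on the table; origin at the centre of its underside.
- kitbox: Bystander, loose: green carton with a paper band, 90 x 130 x 55 high; origin at the centre of its underside.
Things that resemble listed ones, but are neither listed nor needed, are in the scene too. Leave any red look-alike of the pod alone.

How it is judged:
By the outcome, as a careful person would: the job done as asked, in the order asked, and still so for the second after the job is handed in, while the arm keeps its last pose, push and grip.
It also fails if it takes over 54 s, if anything falls off the work surface, if the arm or the gripper's body presses on something with over 40 N, if the wrist force passes 120 N, or if a joint passes its speed limit or range.

### The arm

A 6-joint arm with a two-finger parallel gripper is mounted at the origin on the work surface. World frame = base frame: x ahead of the robot, y to its left, z up, the work surface at z = 0. Lengths are in mm, angles in rad, forces in N, time in s.
With the tool pointing down it reaches from about 300 to 775 mm from the base axis. Payload 14.6 kg.
Tool frame: the origin (TCP) lies between the finger pads; the fingertips stand 19 mm ahead of it and the grasp point (between the pads) is the TCP; z points along the fingers, y is the line along which they close (so a half turn about z gives the same grasp; the last joint's range is limited). The gripper opens to 94 mm and grips with 3 to 60 N. Pads are 16 mm wide; open, the fingers measure 119 mm over their backs; the gripper's body (75 mm by 177 mm) begins 78 mm behind the grasp point.
Start: joints at [1.175, 0.3, 1.521, -0, 1.321, -0.067], TCP at [177.596, 520.528, 224.446] pointing down, gripper open.
Joint ranges: [-3.03, 3.03], [-0.79, 2.21], [0.23, 2.52], [-1.04, 4.18], [0, 3.07], [-2.55, 2.55]. Speed limits (rad/s): [2.22, 2.22, 2.57, 3.14, 3.14, 3.14].

### API

Orientations are given as [roll, pitch, yaw] about the fixed x, y, z axes, in that order (R = Rz(yaw) Ry(pitch) Rx(roll)).
In Python, from cell import monitor, imaging, job, find_in, trace gives the robot as it stands. The module is installed in compiled form; this text tells all that it offers.
- The arm moves only by the tool arm_command, never from a script. Its argument "steps" is a list of rows, each a list of 5 numbers: the opening, from 0 (shut) to 1 (fully open), then the shift along the tool's x, y, z in mm, then the turn about the tool's z in degrees. In form: [[gripper, dx, dy, dz, turn], ...]. A call has 1 to 20 rows; each row is the pose to reach, as a shift and turn from the pose commanded when the call began, along the tool's axes at that moment; what a row does not reach only later rows make up. A row lasts 1/8 s, in which the tool goes at most 62.5 mm and 10.7 degrees, less where a joint would pass 70% of its speed; a pose out of reach is approached as far as the arm can. A call with a gripper value outside its range is refused whole. The fingers move at their own pace and stop on an object; "force" is the grip in N (left out, the last holds). Time passes only in rows, so rows that repeat a pose let the fingers close. It gives the time, the measured TCP pose, the force, the opening and the grip force at its end, in the units of the state.
- monitor.read_state(): the state, without advancing time (a new reading comes with each control period).
- imaging.camera(name): name is "side" or "top" or "wrist"; returns a dict with "img" (420x560x3 uint8, red, green, blue), "mtx" (3x3 intrinsics, pixels), "view" (4x4, takes a point from world to camera coordinates). Camera axes: x right, y down, z forward; pixel columns grow to the right and rows downward; lengths in mm; the calibration is good to about 2 mm. A picture is of the moment at which its call begins. There is no depth.
- job.sign_off(): hands the job in; it is judged then, once.
Trained networks look in a picture, given as the dict that the camera call returned (one of the last four; its "shot" number tells which), for a name from the list of things; names that differ only in an ending like _2 or _b are one class to them, and where a whole thing is asked for, a point or a joint stands for the part that bears it (a point fixed in the world has none). Each returns a list of dicts, best first, with "p" (0 to 1); they miss things now and then, are a little off and sometimes report something else, mostly with a low value. They report only what shows in the picture. A call takes as long as a camera call. They do not tell look-alikes from the thing itself.
- find_in(picture, target): "rect" ([centre column, centre row, width, height] in pixels, round what is visible of it).
- trace(picture, target): "region" (420x560 bool, what is visible of it) and "rect" ([centre column, centre row, width, height] in pixels, round what is visible of it).
The state is a dict: "clock": time; "joints": joint angles; "qd": joint speeds; "effort": joint torques, N m; "eef_pos": TCP position; "eef_rot": TCP orientation; "wrist_force": force on the tool from outside, world axes, zero at the start; "moment": the same for the moment, N m; "finger_gap": finger opening in mm; "finger_force": force on a finger pad.
Only numpy, scipy, OpenCV 4.12 (cv2) and the standard library are available. Lean on these libraries where they do the work, as an engineer would, in place of code of your own. Each camera call takes 0.05 s, during which the arm holds its last target. There are 200 camera calls.

## Working session

There is one attempt and no reset: what is moved stays moved. The work goes in short steps, Python scripts to look and compute and a tool call to move; the robot and the scene stay as the last step left them, time stands still between calls to the robot, and variables do not carry over. Pictures are saved under pics/ and viewed, at most 10 in all, crops included, and the job is handed in when it is done.

Besides the shell and the picture viewer there is one more tool, called by a JSON object that holds its "name" and its "arguments", one argument or row to a line. arm_command: Moves the arm, as the interface text tells. Its arguments: {"type":"object","properties":{"steps":{"type":"array","items":{"type":"array","items":{"type":"number"}}},"force":{"type":"number"}},"required":["steps"]}

```bash
mkdir -p pics; cat > h.py <<'E'
import numpy as np, cv2
from cell import monitor, imaging, job, find_in, trace
def ray(p,u,v):
    V=np.array(p["view"]);R=V[:3,:3];t=V[:3,3]
    d=R.T@np.linalg.inv(p["mtx"])@np.array([u,v,1.]);return -R.T@t,d
def atz(p,u,v,z):
    o,d=ray(p,u,v);return o+d*(z-o[2])/d[2]
def proj(p,X):
    V=np.array(p["view"]);c=V[:3,:3]@np.array(X,float)+V[:3,3];q=np.array(p["mtx"])@c;return q[:2]/q[2]
E
python3 - <<'E'
from h import *
s=monitor.read_state();print({k:np.round(v,3) for k,v in s.items()})
ps={n:imaging.camera(n) for n in("top","side")}
cv2.imwrite("pics/a.png",cv2.cvtColor(ps["top"]["img"],cv2.COLOR_RGB2BGR))
cv2.imwrite("pics/b.png",cv2.cvtColor(ps["side"]["img"],cv2.COLOR_RGB2BGR))
for n,p in ps.items():
    print(n,np.round(ray(p,280,210),2))
    for t in("imager","door","pod","button","tipbox","bottle","tuberack","plates","timer","kitbox"):
        print(t,[(np.round(r["rect"]).tolist(),round(r["p"],2)) for r in find_in(p,t)[:3]])
E
```

```text
{'clock': np.float64(0.0), 'joints': array([ 1.175,  0.3  ,  1.522, -0.   ,  1.321, -0.067]), 'qd': array([-0.002,  0.   ,  0.   ,  0.001, -0.001,  0.   ]), 'effort': array([ 1.0000e-03, -5.3181e+01, -3.5274e+01,  7.1000e-02,  2.4000e-02,
       -0.0000e+00]), 'eef_pos': array([177.52 , 520.306, 223.876]), 'eef_rot': array([-3.14 , -0.   ,  2.813]), 'wrist_force': array([-1.079,  0.011,  0.245]), 'moment': array([-0.018, -0.017, -0.029]), 'finger_force': np.float64(0.0), 'finger_gap': np.float64(94.193)}
top [[ 2.51330e+02  1.69900e+01  1.46492e+03]
 [ 1.90000e-01  0.00000e+00 -9.80000e-01]]
imager [([288.0, 153.0, 116.0, 160.0], 0.84), ([424.0, 147.0, 59.0, 42.0], 0.2)]
door [([280.0, 196.0, 82.0, 72.0], 0.92)]
pod [([129.0, 217.0, 42.0, 38.0], 0.78), ([182.0, 214.0, 38.0, 38.0], 0.76)]
button [([279.0, 197.0, 82.0, 73.0], 0.52), ([180.0, 208.0, 15.0, 19.0], 0.47), ([126.0, 218.0, 20.0, 16.0], 0.45)]
tipbox [([408.0, 209.0, 50.0, 38.0], 0.73)]
bottle [([143.0, 158.0, 31.0, 30.0], 0.78)]
tuberack [([424.0, 148.0, 58.0, 38.0], 0.88), ([433.0, 285.0, 53.0, 37.0], 0.7), ([183.0, 214.0, 39.0, 40.0], 0.32)]
plates [([137.0, 289.0, 52.0, 39.0], 0.86)]
timer [([315.0, 264.0, 31.0, 26.0], 0.8)]
kitbox [([433.0, 286.0, 55.0, 37.0], 0.75)]
side [[ 1.1100e+00 -8.0963e+02  9.3339e+02]
 [ 4.3000e-01  6.6000e-01 -6.1000e-01]]
imager [([326.0, 208.0, 128.0, 120.0], 0.82)]
door []
pod [([234.0, 203.0, 39.0, 32.0], 0.85), ([213.0, 187.0, 30.0, 30.0], 0.73)]
button [([246.0, 284.0, 30.0, 24.0], 0.49)]
tipbox [([351.0, 321.0, 54.0, 55.0], 0.86), ([406.0, 305.0, 55.0, 64.0], 0.7)]
bottle [([257.0, 168.0, 17.0, 45.0], 0.93), ([171.0, 206.0, 28.0, 32.0], 0.51)]
tuberack [([403.0, 304.0, 57.0, 63.0], 0.84), ([172.0, 206.0, 27.0, 35.0], 0.69)]
plates [([173.0, 207.0, 26.0, 32.0], 0.77)]
timer [([248.0, 285.0, 28.0, 25.0], 0.72)]
kitbox [([293.0, 374.0, 64.0, 70.0], 0.7), ([349.0, 318.0, 50.0, 56.0], 0.37)]
```

View pics/a.png

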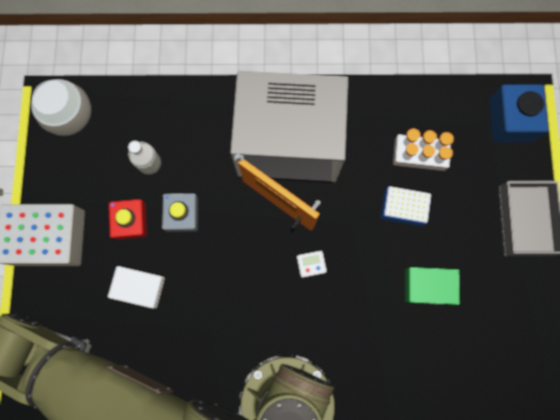

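View pics/b.png

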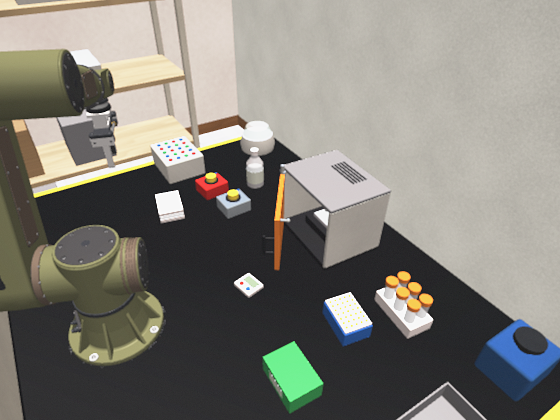

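The top view shows the imager roof at columns 232–348, rows 73–159. The orange door runs from its hinge near (240,163) to its free end near (317,215). The grey pod is at (180,211) with its button at (178,210), and the red look-alike is at (126,217). I'll measure the door, imager and button more closely.

```bash
python3 - <<'E'
from h import *
p=imaging.camera("top");im=p["img"]
c=cv2.resize(im[60:240,150:360],None,fx=3.8,fy=3.3,interpolation=cv2.INTER_CUBIC)
cv2.imwrite("pics/c.png",cv2.cvtColor(c,cv2.COLOR_RGB2BGR))
for n,u,v in(("rBL",238,73),("rBR",348,76),("rFR",344,159),("rFL",232,153)):print(n,atz(p,u,v,240).round(1))
for n,u,v in(("hinge",240,161),("free",318,208)):print(n,atz(p,u,v,220).round(1))
hsv=cv2.cvtColor(im,cv2.COLOR_RGB2HSV)
m=cv2.inRange(hsv,(22,120,100),(35,255,255))
n,l,st,ce=cv2.connectedComponentsWithStats(m)
for i in range(1,n):
    if st[i,4]>60:print("yel",ce[i],st[i],atz(p,*ce[i],74).round(1))
q=imaging.camera("side")
m=cv2.inRange(cv2.cvtColor(q["img"],cv2.COLOR_RGB2HSV),(22,120,100),(35,255,255))
n,l,st,ce=cv2.connectedComponentsWithStats(m)
for i in range(1,n):
    if 40<st[i,4]<800:print("yel side",ce[i],st[i],atz(q,*ce[i],70).round(1))
r=find_in(p,"pod");
for a in r[:2]:print("pod",atz(p,*a["rect"][:2],30).round(1))
for t in("door_push","door_hinge","button_top"):print(t,[(np.round(r["rect"]).tolist(),round(r["p"],2)) for r in find_in(p,t)[:3]])
E
```

```text
rBL [836.7 125.  240. ]
rBR [ 827.5 -152.5  240. ]
rFR [ 610.5 -137.2  240. ]
rFL [626.3 136.5 240. ]
hinge [611.7 118.2 220. ]
free [492.7 -73.5 220. ]
yel [552.83395755 132.36204744] [545  84  15 103 801] [ 735.1 -741.    74. ]
yel [ 21.60928433 145.20889749] [  12   86   20  118 1034] [701.  743.7  74. ]
yel [177.535 209.78 ] [170 202  16  16 200] [516.3 298.6  74. ]
yel [123.51415094 216.66037736] [116 209  16  16 212] [497.4 445.2  74. ]
yel [  7.         289.81876333] [  0 264  15  53 469] [300.3 744.3  74. ]
yel side [219.         144.10569106] [198 137  44  14 123] [636.4 656.6  70. ]
yel side [ 90.67892157 180.10784314] [ 33 162 122  36 408] [ 96.3 657.1  70. ]
yel side [210.55555556 177.06060606] [205 172  12  11  99] [493.6 437.5  70. ]
yel side [279.20138889 197.84027778] [275 175   9  45 144] [646.3 183.2  70. ]
yel side [232.43 194.25] [227 189  12  11 100] [512.8 291.7  70. ]
yel side [403.66666667 275.74074074] [399 273  10   7  54] [ 747.5 -328.6   70. ]
yel side [392.01754386 280.12280702] [387 277  11   7  57] [ 706.5 -323.1   70. ]
yel side [414.2        286.71666667] [409 283  11   8  60] [ 741.8 -374.4   70. ]
yel side [402.51428571 291.45714286] [397 288  12   8  70] [ 701.  -369.4   70. ]
yel side [425.72463768 298.5942029 ] [420 295  12   8  69] [ 736.3 -421.3   70. ]
yel side [413.78082192 303.43835616] [408 300  12   8  73] [ 695.8 -415.8   70. ]
yel side [552.32258065 412.77419355] [539 400  21  20 217] [ 724.7 -782.5   70. ]
pod [500.2 445.6  30. ]
pod [519.2 292.5  30. ]
door_push [([278.0, 195.0, 77.0, 74.0], 0.72)]
door_hinge [([278.0, 196.0, 84.0, 72.0], 0.77)]
button_top [([127.0, 218.0, 16.0, 14.0], 0.63), ([278.0, 196.0, 77.0, 74.0], 0.5), ([179.0, 212.0, 14.0, 15.0], 0.45)]
```

View pics/c.png

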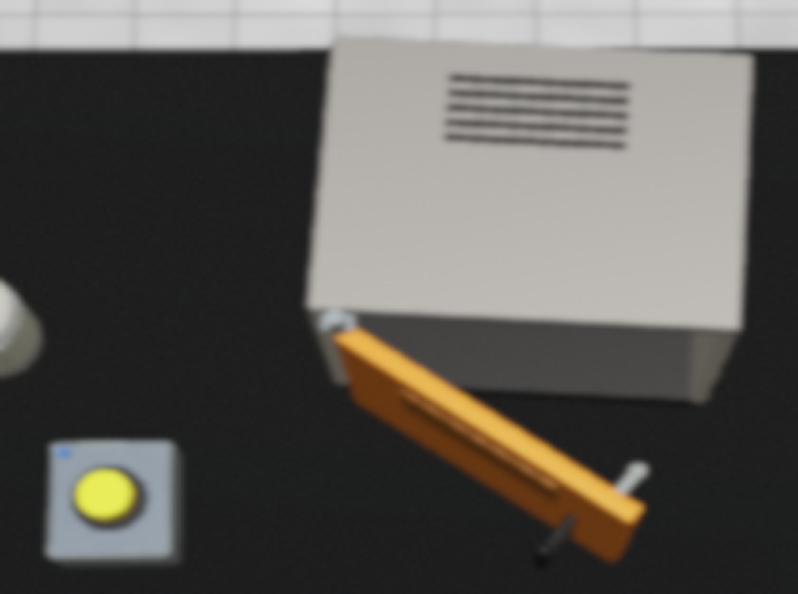

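The grey pod's button is at about (516,297), and the door is about 0.59 rad open. Next I'll refine the door model and plan the approach moves.

```bash
cat >> h.py <<'E'
def shift(dst,yaw=None,src=None,yaw0=None):
    s=monitor.read_state()
    src=np.array(s["eef_pos"] if src is None else src); a=s["eef_rot"][2] if yaw0 is None else yaw0
    from scipy.spatial.transform import Rotation as R
    r=R.from_euler("xyz",[np.pi,0,a]).as_matrix()
    d=r.T@(np.array(dst,float)-src)
    t=0 if yaw is None else -np.degrees((yaw-a+np.pi)%(2*np.pi)-np.pi)
    return d.round(1),round(t,1)
E
python3 - <<'E'
from h import *
p=imaging.camera("top")
f=lambda x,y:(150+x/3.8-.4,60+y/3.3-.4)
pts={n:atz(p,*f(*c),220)[:2] for n,c in dict(hin=(357,328),hout=(335,342),fin=(645,508),fout=(627,525)).items()}
for k,v in pts.items():print(k,v.round(1))
h=(pts["hin"]+pts["hout"])/2;e=(pts["fin"]+pts["fout"])/2
print("len",np.linalg.norm(e-h))
for n,c in dict(BL=(333,37),BR=(753,55),FR=(740,328),FL=(305,306)).items():print(n,atz(p,*f(*c),240).round(1))
phi=np.arctan2(e[1]-h[1],e[0]-h[0]);print("dir",phi,"open",-np.pi/2-.05-phi)
print(shift([445,0,200],np.pi))
E
```

```text
hin [616.8 109.5]
hout [605.9 123.7]
fin [479.  -76.6]
fout [466.3 -64.9]
len 233.1478948561729
BL [842.6 127.  240. ]
BR [ 826.8 -151.9  240. ]
FR [ 610.5 -138.   240. ]
FL [628.  141.8 240. ]
dir -2.2083699132776875 open 0.5875735864827909
(array([-421.1, -406.3,   24.5]), np.float64(-18.8))
```

{"name": "arm_command", "arguments": {
  "steps": [
    [0,-421,-406,24,-18.8],
    [0,-421,-406,24,-18.8],
    [0,-421,-406,24,-18.8],
    [0,-421,-406,24,-18.8],
    [0,-421,-406,24,-18.8],
    [0,-421,-406,24,-18.8],
    [0,-421,-406,24,-18.8],
    [0,-421,-406,24,-18.8],
    [0,-421,-406,24,-18.8],
    [0,-421,-406,24,-18.8],
    [0,-421,-406,24,-18.8],
    [0,-421,-406,24,-18.8],
    [0,-421,-406,24,-18.8],
    [0,-421,-406,24,-18.8],
    [0,-421,-406,24,-18.8],
    [0,-421,-406,24,-18.8]
  ],
  "force": 10
}}

```text
clock: 3.45
eef_pos: [444.9, 0.5, 200.5]
eef_rot: [-3.142, 0.0, 3.141]
wrist_force: [-0.2, 0.5, 0.1]
finger_gap: 0.2
finger_force: 0.0
```

{"name": "arm_command", "arguments": {
  "steps": [
    [0,-18,-12,0,0],
    [0,-36,-23,0,0],
    [0,-51,-33,0,0],
    [0,-66,-44,0,0],
    [0,-76,-51,0,0],
    [0,-84,-55,0,0],
    [0,-92,-59,0,0],
    [0,-100,-62,0,0],
    [0,-106,-64,0,0],
    [0,-112,-66,0,0],
    [0,-114,-67,0,0],
    [0,-114,-67,0,0]
  ]
}}

```text
clock: 4.95
eef_pos: [558.9, -66.8, 200.4]
eef_rot: [-3.142, -0.0, 3.141]
wrist_force: [0.3, -0.1, -0.4]
finger_gap: 0.6
finger_force: 0.0
```

```bash
python3 - <<'E'
from h import *
p=imaging.camera("top");q=imaging.camera("side")
a=cv2.resize(p["img"][60:240,200:380],(400,400));b=cv2.resize(q["img"][120:300,220:400],(400,400))
cv2.imwrite("pics/d.png",cv2.cvtColor(np.hstack([a,b]),cv2.COLOR_RGB2BGR))
print(monitor.read_state()["wrist_force"])
E
```

```text
[ 0.76686101  0.25391561 -0.55085658]
```

View pics/d.png

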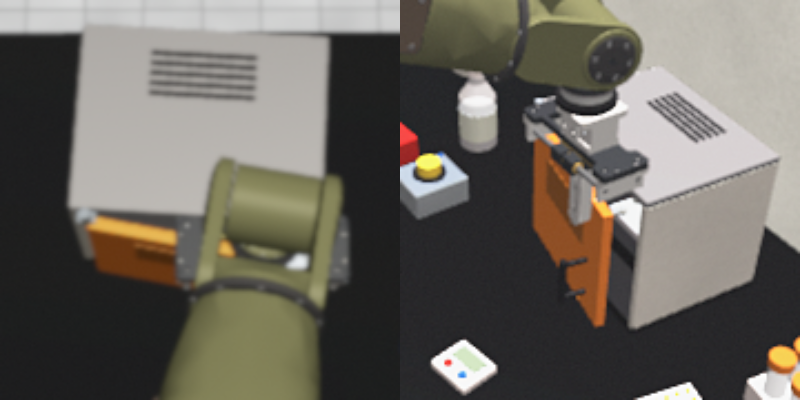

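The door is nearly shut, with a small gap still visible at its free end near (610,240). The fingers are on its upper face and clear of the handle. I'll push on through the catch in small steps.

{"name": "arm_command", "arguments": {
  "steps": [
    [0,-3,-0.5,0,0],
    [0,-6,-1,0,0],
    [0,-9,-2,0,0],
    [0,-12,-2,0,0],
    [0,-14,-3,0,0],
    [0,-16,-3,0,0]
  ]
}}

```text
clock: 5.8
eef_pos: [574.6, -70.0, 200.3]
eef_rot: [-3.141, -0.001, 3.141]
wrist_force: [-8.6, -1.9, 2.6]
finger_gap: 0.8
finger_force: 4.4
```

{"name": "arm_command", "arguments": {
  "steps": [
    [0,-2,0,0,0],
    [0,-3,0,0,0],
    [0,-4,0,0,0],
    [0,-4,0,0,0]
  ]
}}

```text
clock: 6.3
eef_pos: [578.3, -70.3, 200.3]
eef_rot: [-3.141, -0.002, 3.14]
wrist_force: [-5.4, -3.5, 0.4]
finger_gap: 0.5
finger_force: 2.4
```

{"name": "arm_command", "arguments": {
  "steps": [
    [0,-2,0,0,0],
    [0,-3,0,0,0],
    [0,-4,0,0,0],
    [0,-4,0,0,0]
  ]
}}

```text
clock: 6.8
eef_pos: [582.9, -69.9, 200.4]
eef_rot: [-3.142, -0.0, 3.141]
wrist_force: [-2.1, -0.4, -0.5]
finger_gap: 0.5
finger_force: 0.3
```

{"name": "arm_command", "arguments": {
  "steps": [
    [0,-1,0,0,0],
    [0,-2,0,0,0],
    [0,-3,0,0,0],
    [0,-3,0,0,0]
  ]
}}

```text
clock: 7.3
eef_pos: [586.2, -69.6, 200.5]
eef_rot: [3.141, 0.001, 3.141]
wrist_force: [1.1, -0.3, 0.5]
finger_gap: 0.2
finger_force: 0.0
```

The force fell to zero, so the catch has probably snapped. I'll back off and look at the door.

{"name": "arm_command", "arguments": {
  "steps": [
    [0,40,0,0,0],
    [0,90,0,0,0],
    [0,110,60,0,0],
    [0,110,120,0,0],
    [0,110,180,0,0],
    [0,110,240,0,0],
    [0,110,300,0,0],
    [0,90,345,0,0],
    [0,70,365,20,0],
    [0,70,365,40,0],
    [0,70,365,40,0],
    [0,70,365,40,0]
  ]
}}

```text
clock: 8.8
eef_pos: [516.4, 295.4, 161.5]
eef_rot: [3.141, 0.001, 3.141]
wrist_force: [0.0, 0.9, 0.4]
finger_gap: 0.4
finger_force: 0.0
```

```bash
python3 - <<'E'
from h import *
p=imaging.camera("top");q=imaging.camera("side");w=imaging.camera("wrist")
a=cv2.resize(p["img"][60:240,200:380],(266,266));b=cv2.resize(q["img"][120:300,220:400],(266,266));c=cv2.resize(w["img"],(266,266))
cv2.imwrite("pics/e.png",cv2.cvtColor(np.hstack([a,b,c]),cv2.COLOR_RGB2BGR))
m=cv2.inRange(cv2.cvtColor(w["img"],cv2.COLOR_RGB2HSV),(22,120,100),(35,255,255))
n,l,st,ce=cv2.connectedComponentsWithStats(m)
for i in range(1,n):
    if st[i,4]>60:print("yel",ce[i].round(1),st[i],atz(w,*ce[i],74).round(1))
print("tip",proj(w,np.array(monitor.read_state()["eef_pos"])-[0,0,19]))
print("door",[(np.round(r["rect"]).tolist(),r["p"]) for r in find_in(p,"door")])
E
```

```text
yel [496.  196.9] [ 460  167   72   61 3335] [496.2 442.3  74. ]
yel [287.3 224.2] [ 259  194   58   60 2663] [515.8 300.1  74. ]
yel [273.6 402. ] [272 382   4  38 120] [667.5 289.7  74. ]
yel [286.2 410.4] [284 398   6  22  73] [676. 300.  74.]
tip [280.61893851 266.17560665]
door [([287.0, 177.0, 91.0, 39.0], 0.55)]
```

View pics/e.png

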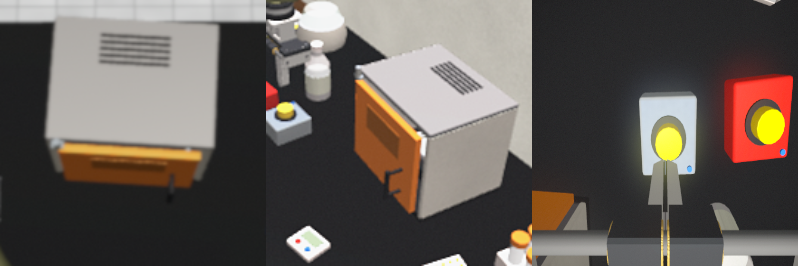

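The door looks shut: its upper edge runs parallel to the roof front in the top crop. The side crop shows a white latch piece near (423,145). The wrist view has the fingertips over the grey pod's button. I'll measure the door angle with line fits.

```bash
python3 - <<'E'
from h import *
p=imaging.camera("top");q=imaging.camera("side")
im=p["img"].astype(int);hsv=cv2.cvtColor(p["img"],cv2.COLOR_RGB2HSV)
o=(hsv[...,0]>5)&(hsv[...,0]<25)&(hsv[...,1]>150)
g=im.sum(2)
def fit(P):
    P=np.array(P)[:,:2]
    for _ in range(3):
        k=np.polyfit(P[:,1],P[:,0],1);r=P[:,0]-np.polyval(k,P[:,1]);P=P[abs(r)<2.5*r.std()+.1]
    return k,r.std(),P[:,1].min(),P[:,1].max()
# sub-pixel edges per column: door top back edge, top/front edge, roof front edge, roof back edge
sat=hsv[...,1].astype(float);val=hsv[...,2].astype(float)
for u in (250,270,290,310,325):print(u,[(v,int(sat[v,u]),int(val[v,u])) for v in range(148,184,2)])
R=[];B=[];D=[]
for u in range(250,330):
    c=np.where(o[140:190,u])[0]
    if len(c)<5:continue
    v0=140+c[0]
    v=np.interp(120,sat[v0-3:v0+3,u],np.arange(v0-3,v0+3));B.append(atz(p,u,v,220))
    seg=val[v0:v0+12,u];i=np.argmax(-np.diff(seg));D.append(atz(p,u,v0+i+.5,220))
for u in range(245,338):
    seg=val[140:172,u];i=np.argmax(-np.diff(seg[:26]));R.append(atz(p,u,140+i+.5,240))
for n,P in(("doorback",B),("doorfront",D),("roof",R)):
    k=fit(P);print(n,"slope dx/dy",k[0],k[1:])
m=trace(q,"door");print(m[0]["rect"] if m else None)
E
```

```text
250 [(148, 11, 187), (150, 12, 188), (152, 11, 186), (154, 11, 142), (156, 95, 105), (158, 167, 215), (160, 163, 233), (162, 166, 217), (164, 203, 122), (166, 211, 105), (168, 211, 105), (170, 211, 105), (172, 214, 105), (174, 214, 105), (176, 214, 105), (178, 209, 105), (180, 213, 104), (182, 151, 66)]
270 [(148, 11, 188), (150, 11, 188), (152, 11, 189), (154, 11, 179), (156, 15, 103), (158, 156, 167), (160, 165, 230), (162, 159, 232), (164, 177, 184), (166, 197, 124), (168, 186, 119), (170, 207, 75), (172, 213, 73), (174, 203, 94), (176, 211, 104), (178, 209, 105), (180, 214, 105), (182, 196, 95)]
290 [(148, 11, 189), (150, 11, 189), (152, 12, 190), (154, 11, 189), (156, 13, 154), (158, 68, 97), (160, 168, 214), (162, 162, 233), (164, 159, 224), (166, 201, 151), (168, 192, 125), (170, 187, 98), (172, 203, 73), (174, 210, 79), (176, 215, 101), (178, 209, 105), (180, 211, 105), (182, 211, 104)]
310 [(148, 12, 190), (150, 12, 190), (152, 12, 191), (154, 12, 191), (156, 12, 184), (158, 16, 114), (160, 137, 147), (162, 170, 225), (164, 161, 233), (166, 179, 211), (168, 206, 124), (170, 
[... 187 characters left out ...]
, 191), (158, 12, 155), (160, 32, 127), (162, 142, 216), (164, 165, 233), (166, 160, 226), (168, 200, 157), (170, 212, 106), (172, 209, 105), (174, 214, 105), (176, 211, 105), (178, 209, 105), (180, 214, 105), (182, 211, 105)]
doorback slope dx/dy [6.33282225e-02 6.17926350e+02] (np.float64(0.23255851138883923), np.float64(-90.1168465016481), np.float64(93.52303736906333))
doorfront slope dx/dy [6.34248765e-02 5.99434567e+02] (np.float64(0.7757610929637329), np.float64(-102.13180011221945), np.float64(93.32839462963904))
roof slope dx/dy [-8.07933116e-02  6.07556412e+02] (np.float64(6.432381284918832), np.float64(-120.1343731847919), np.float64(104.31107504125843))
[304.9, 217.9, 45.5, 90.4]
```

The door's edge slope is 0.063, which matches the imager's yaw of about 0.06, so it's shut. It has stayed that way untouched. Next I'll lower onto the button at about (516,298).

{"name": "arm_command", "arguments": {
  "steps": [
    [0,0.5,3,20,0],
    [0,0.5,3,40,0],
    [0,0.5,3,55,0],
    [0,0.5,3,63,0],
    [0,0.5,3,65,0],
    [0,0.5,3,65,0],
    [0,0.5,3,65,0]
  ]
}}

```text
clock: 10.02
eef_pos: [515.9, 298.4, 96.0]
eef_rot: [3.141, 0.001, 3.141]
wrist_force: [0.3, 0.6, 0.4]
finger_gap: 0.5
finger_force: 0.0
```

{"name": "arm_command", "arguments": {
  "steps": [
    [0,0,0,2,0],
    [0,0,0,4,0],
    [0,0,0,6,0],
    [0,0,0,7,0],
    [0,0,0,7,0],
    [0,0,0,7,0]
  ]
}}

```text
clock: 10.78
eef_pos: [515.8, 298.4, 88.7]
eef_rot: [3.141, 0.0, 3.141]
wrist_force: [-1.2, 0.3, 5.0]
finger_gap: 0.3
finger_force: 2.6
```

{"name": "arm_command", "arguments": {
  "steps": [
    [0,0,0,1.5,0],
    [0,0,0,2.5,0],
    [0,0,0,3.5,0],
    [0,0,0,3.5,0],
    [0,0,0,3.5,0],
    [0,0,0,3.5,0],
    [0,0,0,3.5,0]
  ]
}}

```text
clock: 11.65
eef_pos: [515.8, 298.4, 85.4]
eef_rot: [3.141, 0.001, 3.141]
wrist_force: [-1.1, -0.7, 6.5]
finger_gap: 0.7
finger_force: 3.6
```

```bash
python3 - <<'E'
from h import *
F=[];Z=[]
for i in range(10):
    q=imaging.camera("side");s=monitor.read_state();F.append(s["wrist_force"][2]);Z.append(s["eef_pos"][2])
print(np.mean(F),np.std(F),np.mean(Z))
b=cv2.resize(q["img"][110:310,180:420],(720,600))
cv2.imwrite("pics/f.png",cv2.cvtColor(b,cv2.COLOR_RGB2BGR))
E
```

```text
7.082773383027671 0.34145099416392605 85.4152557812724
```

View pics/f.png

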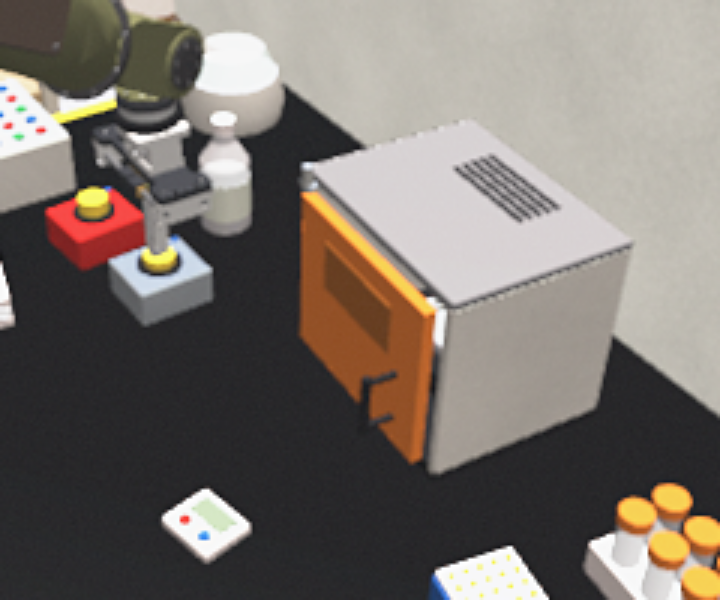

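The button is half sunk in its collar at (158,262), the door is shut and the bystanders haven't moved. The force of 7.1 N means about 7.4 mm of travel, so I'll add a small nudge.

{"name": "arm_command", "arguments": {
  "steps": [
    [0,0,0,0.5,0],
    [0,0,0,0.5,0],
    [0,0,0,0.5,0]
  ]
}}

```text
clock: 12.52
eef_pos: [515.9, 298.4, 85.0]
eef_rot: [3.141, 0.001, 3.141]
wrist_force: [-1.2, -0.1, 7.4]
finger_gap: 0.3
finger_force: 3.7
```

```bash
python3 - <<'E'
from h import *
F=[]
for i in range(10):
    q=imaging.camera("side");s=monitor.read_state();F.append(s["wrist_force"][2])
print(np.mean(F),s["eef_pos"])
if 6.3<np.mean(F)<8.7: print(job.sign_off())
E
```

```text
7.339790147604771 [515.8094925  298.38521571  84.92611142]
the job is handed in; nothing more can be done
None
```

The imager door measured shut and stayed so with the arm away; I then pressed the grey pod's yellow button to about 8 mm (7.3 N) and handed the job in while still holding it, at about 13 s.

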